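# Gauge the sleeves, then hold the sprung lid at the mark

### The arm

A 7-joint arm with a two-finger parallel gripper is mounted at the origin on the work surface. World frame = base frame: x ahead of the robot, y to its left, z up, the work surface at z = 0. Lengths are in m, angles in degrees, forces in N, time in s.
With the tool pointing down it reaches from about 0.35 to 0.775 m from the base axis. Payload 3.1 kg.
Tool frame: the origin (TCP) lies on the centre line of the jaws, within the pads' length; the fingertips stand 17 mm ahead of it and the grasp point (between the pads) lies 2 mm behind it (robot.tip_reach is the distance from the TCP to the fingertips, in m); z points along the fingers, y is the direction in which the jaws open and shut (so a half turn about z gives the same grasp; the last joint's range is limited). The gripper opens to 85 mm and grips with 20 to 120 N. Pads are 22 mm wide; open, the fingers measure 114 mm over their backs; the gripper's body (76 mm by 85 mm) begins 54 mm behind the grasp point. The pads swing forward as they close: fully open they stand 13 mm farther back than shut.
Start: joints at [66.194, 17.813, 0.802, 86.603, -0.252, 75.585, -1.558], TCP at [0.201, -0.512, 0.248] pointing down, gripper open.
Joint ranges: [-154.91, 154.91], [-16.99, 109.72], [-72.82, 74.43], [7.12, 147.25], [-82.49, 262.49], [11.32, 116.49], [-174.64, 174.64]. Speed limits (degrees/s): [159.86, 159.86, 180, 180, 180, 180, 180].

### API

Orientations are given as [roll, pitch, yaw] about the fixed x, y, z axes, in that order (R = Rz(yaw) Ry(pitch) Rx(roll)).
In Python, from station import robot, fingers, vision, workorder, recognise gives the robot as it stands. Calls block until the motion is done:
- robot.move_to(position, orientation): joint-space move of the TCP to a pose.
- robot.line_to(position, orientation=None, velocity=0.15, f_stop=None): straight line of the TCP; orientation=None keeps the orientation; velocity is the mean speed in m/s. With f_stop (N) it stops when the force on the tool has changed by that much, and returns True; else False.
- robot.move_j(angles): joint-space move.
- fingers.gripper_to(opening, force=None): opening from 0.0 (shut) to 1.0 (fully open); force is the grip in N (None keeps the last); returns when the fingers have stopped.
- robot.pause(seconds).
- robot.inverse_kinematics(position, orientation): joint angles nearest the present ones, or None.
- vision.grab_frame(name): name is "scene" or "top"; returns the picture (384x512x3 uint8, red, green, blue); there is no depth.
- vision.calibration(name): a dict with "mtx" (3x3 intrinsics, pixels), "k1" (the pictures are not rectified: a ray, as slopes to the right and down, at radius r is drawn at 1 + k1 r^2 times it, then the intrinsics apply), "extrinsics" (4x4, takes a point from world to camera coordinates). Camera axes: x right, y up, looking along -z (the intrinsics and any distortion apply to the point x, -y, -z); pixel columns grow to the right and rows downward; lengths in m; the calibration is good to about 2 mm. A picture is of the moment at which its call begins. calibration takes no time and is no camera call.
A pose or a line that the arm cannot do raises robot.PlanningError and nothing moves.
- workorder.close_job(): hands the job in, once; it reports no verdict.
Trained networks look in the newest picture that a camera, given by its name, has taken for a name from the list of things; names that differ only in an ending like _2 or _b are one class to them, and where a whole thing is asked for, a point or a joint stands for the part that bears it (a point fixed in the world has none). Each returns a list of dicts, best first, with "p" (0 to 1); they miss things now and then, are a little off and sometimes report something else, mostly with a low value. They report only what shows in the picture. A call takes as long as a camera call. They do not tell look-alikes from the thing itself.
- recognise(label, camera): "rect" ([centre column, centre row, width, height] in pixels, round what is visible of it).
Readings, each from a call of its own:
- robot.current_time_s(): time.
- robot.current_joint_positions(): joint angles.
- robot.current_dq(): joint speeds.
- robot.current_joint_torque(): joint torques, N m.
- robot.current_tool_pos(): TCP position.
- robot.current_eef_rot(): TCP orientation.
- robot.current_contact_force(): force on the tool from outside, world axes, zero at the start.
- robot.current_torque(): the same for the moment, N m.
- robot.current_finger_gap(): opening from 0.0 (shut) to 1.0 (fully open).
Only numpy, scipy, OpenCV 4.12 (cv2) and the standard library are available. Lean on these libraries where they do the work, as an engineer would, in place of code of your own. Each camera call takes 0.05 s, during which the arm holds its last target. There are 200 camera calls.

### The job

Of the two wooden sleeves, slide the one that fits the gauge pin fully down onto its foot and leave it there, and put the one that does not fit into the red reject tray, with the blue box still shut. Then lift the box's sprung lid by its bar handle until its red pointer is level with the yellow mark, so that I can pack the good parts with both hands; finish while still holding the lid steady at the mark. Do not shift the yellow mark or disturb the other things on the bench.

Things in the scene. Friction and masses are not known exactly. Their poses are not given: they have to be found in the camera images.
- sleeve_a: turned pale wooden sleeve (short tube), 34 mm across outside, 40 mm tall, standing upright on the bench at the start; origin at the centre of its lower end, z along its bore. Its twin is sleeve_b. One of the two has a 20.5 mm through bore and slides freely down over the gauge pin; the other has a 14 mm bore and stops on the pin's tapered tip. Try them, or look at the bores. About 30 g.
- sleeve_b: the other sleeve, outside the same as sleeve_a; origin and axes likewise
- gauge: gauge: an upright steel pin 17 mm thick on a round green foot, fixed to the bench. Foot 60 mm across and 20 mm high; the pin rises 50 mm above it to 70 mm above the bench, its last 6 mm tapering to 9 mm thick. Origin at the centre of the foot's underside, on the pin's axis, z up. A fitting sleeve that is fully down rests on the foot, its lower end 20 mm above the bench; the other one stops with its lower end about 66 mm above the bench.
- tray: open red reject tray, fixed to the bench, 120 by 120 mm outside, 28 mm high, walls and floor 4 to 5 mm; origin at the centre of its underside, x and y along its sides
- kitbox: blue box for finished parts, fixed to the bench, 220 mm along its x, 180 mm along its y, 80 mm high, closed by a plywood lid with a sprung hinge; origin at the centre of its underside, z up. The hinge line runs along the box's x, at y = +90 mm and z = 80 mm in the box's frame; the lid's free edge is at the box's -y side.
- lid (a joint): opening angle of the 12 mm plywood lid in rad, 0 = shut, growing as the free (-y) edge rises, turning about the hinge line; stops at 1.2. The spring pulls it shut always: about 5 N is needed at the bar to start it, 7 to 9 N to keep it half open, and let go it snaps shut. A red pointer is painted along the lid's end at the box's +x side.
- lid_bar (a point): the lid's handle: a round wooden bar 14 mm thick, 120 mm long, parallel to the hinge line, on two thin steel posts near its ends (90 mm clear between them); this point is the middle of the bar, x along the bar, z away from the lid. With the lid shut it lies at x = -20, y = -65, z = 137 mm in the box's frame, with 38 mm free between the bar and the lid's top face; it turns with the lid, about 165 mm from the hinge line.
- mark (a joint): angle of the yellow mark in rad, about the same hinge line and with the same zero as lid: the lid is at the mark when both read the same. The mark is a thin dark arm beside the box's +x end with a yellow tab at its tip, set anew each time (0.3 to 0.65), held by friction.
- mark_tip (a point): middle of the yellow tab, 207 mm from the hinge line, at x = +118 mm in the box's frame; the tab is 34 mm long and about 33 mm high along its arc (0.16 rad). The red pointer of the lid's end points at the tab when the lid is at the mark.
- paint_green: bystander: green paint bottle, 52 mm across, 150 mm tall; origin at the centre of its underside
- paint_yellow: bystander: yellow paint bottle, 52 mm across, 150 mm tall; origin at the centre of its underside
- brush_pot: bystander: blue ceramic pot with three brushes, 72 mm across, 210 mm tall with the brushes; origin at the centre of its underside
- glue_jar: bystander: low white glue jar with an orange cap, 52 mm across, 60 mm tall; origin at the centre of its underside
- toy_wheel: bystander: brown wooden toy wheel lying flat, 64 mm across, 21 mm thick; origin at the centre of its underside
- toy_fish: bystander: blue wooden toy fish with an orange tail, lying flat, about 100 by 56 mm, 16 mm thick; origin at the centre of its underside
- screwdriver: bystander: screwdriver lying on the bench along its own x
There are look-alikes about, which are no part of the job. What is shaped like the sleeve_b but pink or purple is not meant.

How it is judged:
By the outcome, as a careful person would: the job done as asked, in the order asked, and still so for the second after the job is handed in, while the arm keeps its last pose, push and grip.
It also fails if it takes over 64 s, if anything falls off the work surface, if the arm or the gripper's body presses on something with over 40 N, if the wrist force passes 120 N, or if a joint passes its speed limit or range.

## Working session

There is one attempt and no reset: what is moved stays moved. The work goes in short steps, each a Python script; the robot and the scene stay as the last script left them, time stands still between calls to the robot, and variables do not carry over. Pictures are saved under pics/ and viewed, about 8 in all and at most 12, crops included, and the job is handed in when it is done.

```bash
mkdir -p pics; ls
cat > h.py <<'E'
import numpy as np, cv2
from station import robot, fingers, vision, workorder, recognise
def grab(cam,fn=None):
    im=vision.grab_frame(cam)
    if fn: cv2.imwrite('pics/'+fn,cv2.cvtColor(im,cv2.COLOR_RGB2BGR))
    return im
def proj(p,cam):
    c=vision.calibration(cam);E=np.array(c["extrinsics"]);K=np.array(c["mtx"])
    q=np.atleast_2d(p)@E[:3,:3].T+E[:3,3]
    s=np.c_[q[:,0],-q[:,1]]/(-q[:,2:3]); s=s*(1+c["k1"]*(s**2).sum(1,keepdims=True))
    return s@K[:2,:2].T+K[:2,2]
def ray(uv,cam):
    c=vision.calibration(cam);E=np.array(c["extrinsics"]);K=np.array(c["mtx"])
    d=np.linalg.solve(K[:2,:2],np.array(uv,float)-K[:2,2]); s=d.copy()
    for _ in range(20): s=d/(1+c["k1"]*(s@s))
    R=E[:3,:3]; return -R.T@E[:3,3], R.T@np.array([s[0],-s[1],-1])
def atz(uv,z,cam):
    o,d=ray(uv,cam); return o+d*(z-o[2])/d[2]
E
python3 - <<'E'
from h import *
for cam in ('top','scene'):
    im=grab(cam,cam+'0.png')
    o,d=ray([256,192],cam); print(cam,o.round(3),d.round(3))
    for l in ['sleeve_a','gauge','tray','kitbox','lid_bar','mark_tip']:
        for r in recognise(l,cam)[:5]: print(l,round(r['p'],2),np.round(r['rect'],1))
a=cv2.imread('pics/top0.png')
cv2.imwrite('pics/top0b.png',cv2.resize(a,(800,600),interpolation=cv2.INTER_CUBIC))
a=cv2.imread('pics/scene0.png')
cv2.imwrite('pics/scene0b.png',cv2.resize(a,(800,600),interpolation=cv2.INTER_CUBIC))
print(robot.current_time_s())
E
```

```text
pics
top [ 0.272 -0.029  1.582] [ 0.179 -0.016 -0.984]
sleeve_a 0.52 [335.6 180.4  13.1  10.2]
sleeve_a 0.45 [319.  209.9  10.2  13.2]
sleeve_a 0.45 [297.  204.3   8.2  11.5]
sleeve_a 0.31 [364.9 233.4  28.3  14.9]
gauge 0.52 [259.1 169.6  16.2  15.3]
tray 0.86 [259.4 229.8  36.9  45.3]
kitbox 0.79 [153.4 182.4  72.9  90.2]
lid_bar 0.85 [150.4 189.5  63.6  74.4]
scene [ 1.059 -0.353  0.856] [-0.572  0.301 -0.763]
sleeve_a 0.77 [177.3 287.   17.2  24.3]
sleeve_a 0.72 [203.3 261.9  18.2  16.9]
sleeve_a 0.72 [119.  278.8  23.1  30. ]
sleeve_a 0.7 [234.8 254.1  13.6  19.3]
sleeve_a 0.44 [214.7 236.6  12.8  13.5]
gauge 0.57 [278.2 253.   19.2  27.4]
gauge 0.51 [202.6 262.8  19.4  16.4]
gauge 0.16 [316.2 125.2   4.9  34.7]
tray 0.57 [245.4 199.2  52.1  46.7]
tray 0.43 [264.2 305.9  26.7  45.5]
kitbox 0.57 [372.9 174.9 108.5  86.6]
lid_bar 0.84 [373.4 164.1  95.5  68. ]
mark_tip 0.67 [401.5 176.7  19.8  11. ]
0.7
```

View pics/top0b.png

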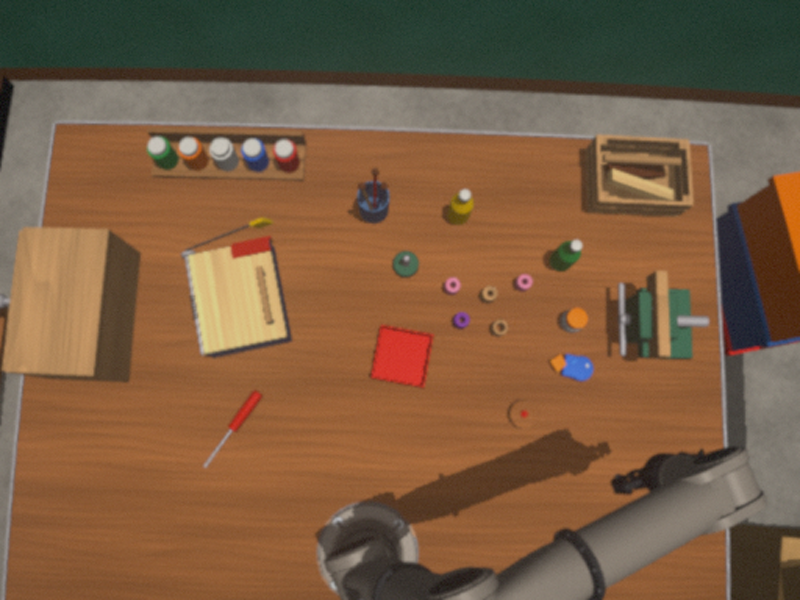

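View pics/scene0b.png

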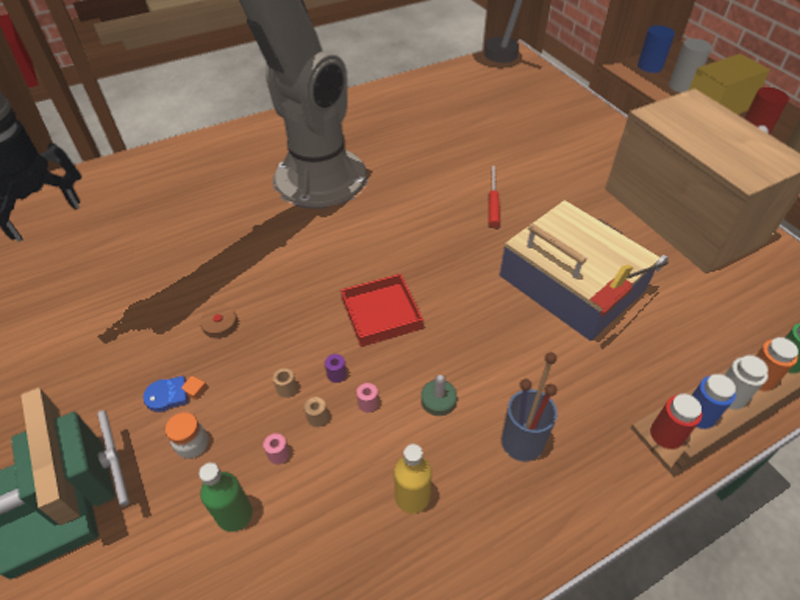

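The overhead picture shows the pale sleeves at about (489,293) and (499,327) in the 800 px version. The gauge is at (405,263), the tray at (402,357), and the box at about (237,297) with its mark on the far end. The pink and purple rings are look-alikes. I'll zoom in next.

Run:
```python
import cv2,numpy as np
t=cv2.imread('pics/top0.png');s=cv2.imread('pics/scene0.png')
def cr(a,x,y,w,h,k): return cv2.resize(a[y:y+h,x:x+w],None,fx=k,fy=k,interpolation=cv2.INTER_CUBIC)
A=cr(t,300,175,40,50,8) #320x400
B=cr(s,160,225,60,50,8)  #480x400
cv2.imwrite('pics/c1.png',np.hstack([A,B]))
A=cr(t,110,135,80,100,5);B=cr(s,310,120,80+40,100,5)[:, :400+0]
B=cr(s,315,120,120,100,5)[:, :]
B=cv2.resize(B,(400*120//100*1,400))
A=cv2.resize(A,(320,400))
cv2.imwrite('pics/c2.png',np.hstack([A,B]))
```

```text
(no output)
```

View pics/c1.png

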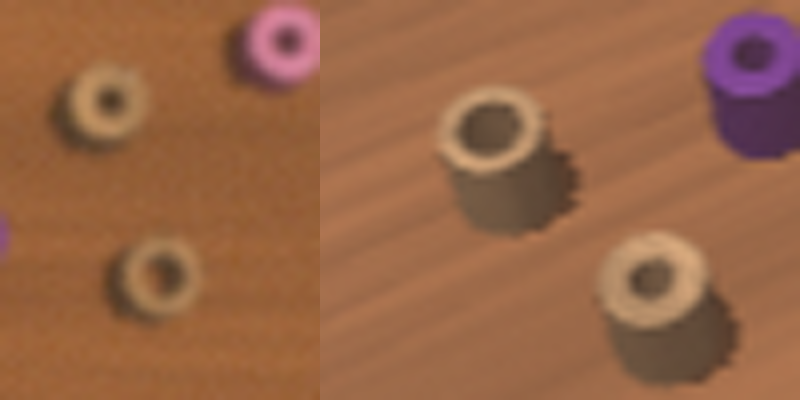

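View pics/c2.png

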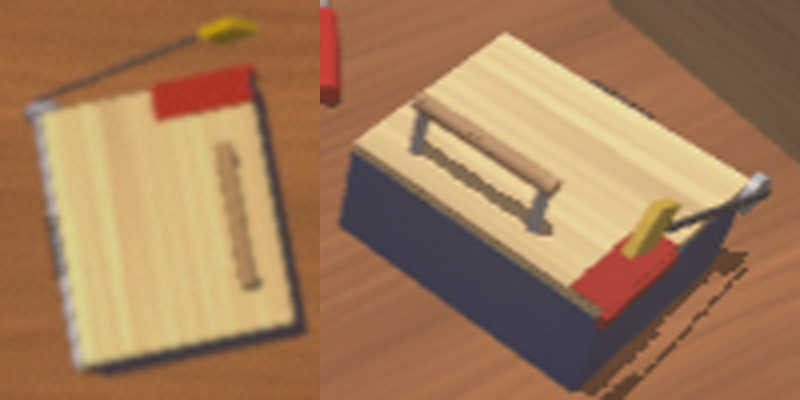

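In the crops, the wide-bore (fitting) sleeve is at scene (181.5,241) and top (320,209.6). The narrow one is at scene (201.6,260) and top (313.1,187.8). The box corners, bar and tab are all readable. Next I'll fit the poses and crop the gauge and tray.

```bash
cat >> h.py <<'E'
from scipy.optimize import least_squares
def tri(uts,zfix=None):
    f=lambda p:np.concatenate([proj(p if zfix is None else [p[0],p[1],zfix],c)[0]-uv for c,uv in uts])
    r=least_squares(f,[.55,-.1,.05] if zfix is None else [.55,-.1]);return r.x,r.fun
E
cat > fit.py <<'E'
from h import *
print('F',*[v.round(4) for v in tri([('top',(320,209.6)),('scene',(181.5,241.2))],.04)])
print('N',*[v.round(4) for v in tri([('top',(313.1,187.75)),('scene',(201.6,259.9))],.04)])
T={'top':[((-110+220,90,92),(118.75,161.25)),((110,-90,92),(172.5,152)),((-110,-90,92),(184.5,216.2)),((-110,90,92),(130,226.75)),((40,-65,137),(166.2,171.2)),((-80,-65,137),(173,207))],
'scene':[((-110,90,92),(361.2,128.2)),((-110,-90,92),(323.7,157.5)),((110,-90,92),(385,200)),((-80,-65,137),(339.5,145.5)),((40,-65,137),(373.75,166.75))]}
def W(q,P):
    c,s=np.cos(q[2]),np.sin(q[2]);P=np.atleast_2d(P)/1000.
    return np.c_[q[0]+c*P[:,0]-s*P[:,1],q[1]+s*P[:,0]+c*P[:,1],P[:,2]]
def tab(a): return (118,90-207*np.cos(a),80+207*np.sin(a))
def f(q):
    r=[]
    for cam,l in T.items():
        r.append((proj(W(q,[a for a,_ in l]),cam)-[b for _,b in l]).ravel())
    for cam,uv in (('top',(167,142)),('scene',(398.7,176.7))): r.append(proj(W(q,tab(q[3])),cam)[0]-uv)
    return np.concatenate(r)
r=least_squares(f,[.5,.25,.2,.45]);print('box',r.x.round(4),np.degrees(r.x[2:]).round(1));print(r.fun.reshape(-1,2).round(1).tolist())
print('bar',W(r.x,[[-20,-65,137]]))
t=cv2.imread('pics/top0.png');s=cv2.imread('pics/scene0.png')
def cr(a,x,y,w,h,k): return cv2.resize(a[y:y+h,x:x+w],None,fx=k,fy=k,interpolation=cv2.INTER_CUBIC)
cv2.imwrite('pics/c3.png',np.hstack([cr(t,235,155,50,100,6),cr(s,215,170,80,100,6)]))
E
python3 fit.py
```

```text
F [ 0.4987 -0.2767] [-0.2275 -0.3338 -0.2699 -0.1952]
N [ 0.5742 -0.253 ] [-0.0162 -0.1476 -0.0623 -0.1008]
box [0.5433 0.297  0.236  0.526 ] [13.5 30.1]
[[1.8, 1.4], [-0.2, 0.2], [-0.8, -1.2], [0.6, -0.9], [0.1, -0.9], [-0.4, -1.3], [0.2, -0.2], [-0.7, -2.2], [0.9, -1.3], [-0.5, -0.4], [0.1, 1.2], [0.1, 0.3], [-0.3, -0.3]]
bar [[0.53900528 0.22908104 0.137     ]]
```

View pics/c3.png

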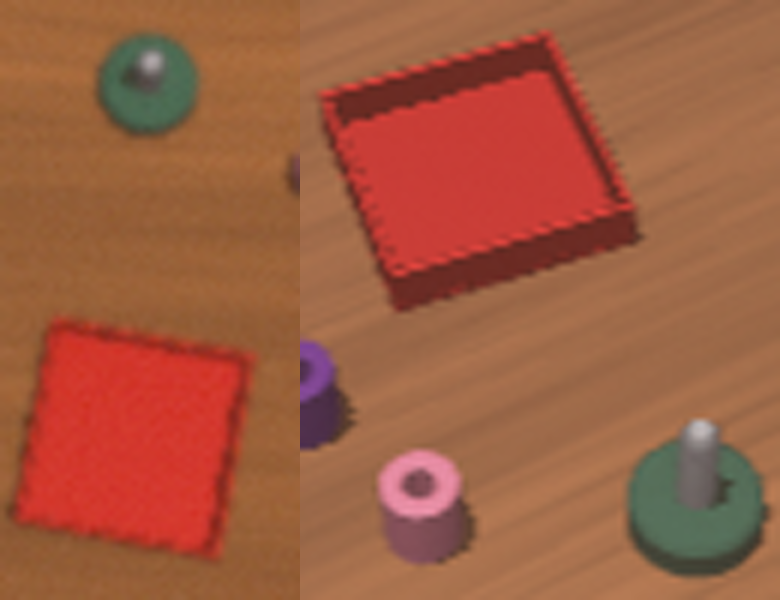

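The gauge pin tip is at top (260.2,164.5) and scene (282,241.7), and the tray centre is at top (257.3,227.7). Next: locate both, pick the fitting sleeve after squeezing it along two perpendicular directions to centre it, and check the grip.

Run:
```python
from h import *
print('pin',*[v.round(4) for v in tri([('top',(260.2,164.5)),('scene',(282,241.7))],.07)])
print('foot',*[v.round(4) for v in tri([('top',(259.7,169)),('scene',(280.8,253.7))],.02)])
print('tray',atz((257.3,227.7),.028,'top'))
print(robot.current_eef_rot(), robot.current_finger_gap())
F=np.array([.4987,-.2767])
for y in (0,90,-90,180):
    q=robot.inverse_kinematics([*F,.2],[180,0,y]); print(y,None if q is None else np.round(q,0))
fingers.gripper_to(.65,30)
def go(y,z):robot.move_to([*F,z],[180,0,y])
go(0,.15)
robot.line_to([*F,.028],velocity=.12,f_stop=8)
fingers.gripper_to(.0,25); print('gap1',robot.current_finger_gap())
fingers.gripper_to(.6)
robot.line_to([*F,.075],velocity=.15)
go(-90,.075)
robot.line_to([*F,.028],velocity=.12,f_stop=8)
fingers.gripper_to(.0,35); print('gap2',robot.current_finger_gap())
robot.line_to([*F,.15],velocity=.15)
print(robot.current_tool_pos(),robot.current_eef_rot(),robot.current_finger_gap(),robot.current_contact_force(),robot.current_time_s())
```

```text
pin [ 0.642  -0.0647] [-0.3097  0.3457 -0.0668  0.3779]
foot [ 0.6421 -0.0663] [ 0.2072 -0.8422 -0.1759 -0.6657]
tray [ 0.42956434 -0.06282635  0.028     ]
[ 1.79993044e+02 -1.43165922e-03  2.14258187e+01] 1.0009436127680065
0 [ 34.  22.  -8.  88.   3.  70. -65.]
90 [ 42.  23. -21.  87.   9.  71.  20.]
-90 [  24.   22.    5.   88.   -2.   70. -151.]
180 [ 51.  25. -33.  87.  14.  72. 106.]
gap1 0.3736732734241194
gap2 0.37460815695305594
[ 0.49787988 -0.27616358  0.14884379] [ 1.79873906e+02  6.67391407e-02 -8.99965397e+01] 0.3716701877000168 [-1.19045943  0.37390112  0.05377986] 7.9167
```

Run:
```python
from h import *
G=[.642,-.0655]
robot.line_to([*G,.15],[180,0,-90],velocity=.2)
robot.line_to([*G,.110],velocity=.15)
r=robot.line_to([*G,.050],velocity=.05,f_stop=4)
p=robot.current_tool_pos();print(r,p,robot.current_contact_force(),robot.current_finger_gap(),robot.current_time_s())
im=grab('scene','s1.png'); im=cv2.imread('pics/s1.png')
cv2.imwrite('pics/s1c.png',cv2.resize(im[190:290,230:330],None,fx=5,fy=5,interpolation=cv2.INTER_CUBIC))
```

```text
True [ 0.64025591 -0.06518917  0.09022529] [0.1221294  0.7437799  0.06655024] 0.3716716005905078 10.325
```

View pics/s1c.png

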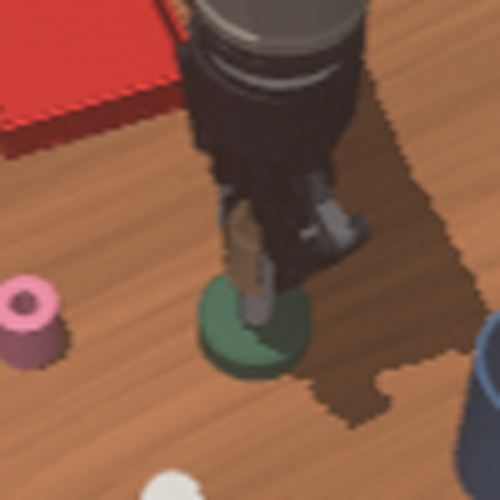

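The sleeve sits on the pin's tip and has caught at the end of the taper, with its lower end near z = 0.062. The crop can't show which way it's off, so I'll do a short offset search.

Run:
```python
from h import *
G=np.array([.642,-.0655])
for d in [(0,0),(.002,0),(0,.002),(0,-.002),(-.002,0),(.003,.003),(.003,-.003),(-.003,.003),(-.003,-.003)]:
    g=G+d
    robot.line_to([*g,.095],velocity=.06)
    f0=np.array(robot.current_contact_force())
    r=robot.line_to([*g,.050],velocity=.05,f_stop=7)
    p=robot.current_tool_pos();print(d,r,np.round(p,4),np.round(f0,1),np.round(robot.current_contact_force(),1),robot.current_time_s())
    if p[2]<.075: break
```

```text
(0, 0) False [ 0.6414 -0.0655  0.0496] [ 0.1 -0.2 -0.1] [-2.8 -1.2 -1.4] 11.675
```

Run:
```python
from h import *
fingers.gripper_to(.6); robot.pause(.2)
robot.line_to([.6414,-.0655,.15],velocity=.15)
N=[.5742,-.253]
robot.line_to([*N,.13],velocity=.25)
robot.line_to([*N,.028],velocity=.12,f_stop=8)
fingers.gripper_to(.0,30); print('gap',robot.current_finger_gap())
robot.line_to([*N,.13],velocity=.15)
T=[.4296,-.0628]
robot.line_to([*T,.13],velocity=.2)
r=robot.line_to([*T,.036],velocity=.12,f_stop=6)
print(r,robot.current_tool_pos(),robot.current_finger_gap())
fingers.gripper_to(.6); robot.pause(.2)
robot.line_to([*T,.25],velocity=.2)
# off to the box side, then look
B=[.539,.229]
robot.move_to([*B,.25],[180,0,13.5])
print(np.round(robot.current_joint_positions(),1),robot.current_time_s())
grab('scene','s2.png');grab('top','t2.png')
s=cv2.imread('pics/s2.png');t=cv2.imread('pics/t2.png')
cr=lambda a,x,y,w,h,k:cv2.resize(a[y:y+h,x:x+w],None,fx=k,fy=k,interpolation=cv2.INTER_CUBIC)
cv2.imwrite('pics/c4.png',np.hstack([cr(s,210,160,100,120,4),cr(s,300,90,100,120,4)]))
```

```text
gap 0.3938847491088564
False [ 0.43030754 -0.06304281  0.03645253] 0.3907452100530447
[ -20.7   22.2   -5.5   80.4    2.2   77.6 -102.9] 21.2917
```

View pics/c4.png

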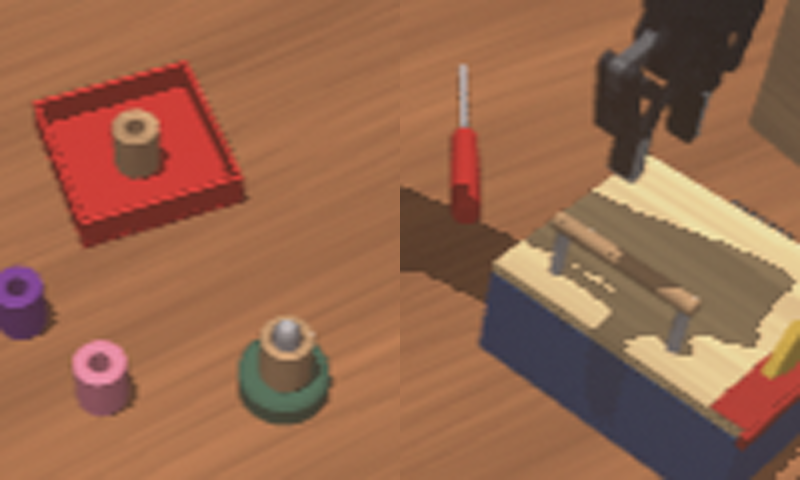

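The narrow sleeve stands in the tray at crop (136,145), and the wide one is fully down on the gauge foot with the pin showing above it at (288,335). The gripper is above the bar. Now I'll grip the bar and raise the lid along its arc.

```bash
cat >> h.py <<'E'
PSI=13.5
def arc(p0,a):
    b=np.arctan2(57,155); s=np.radians(PSI)
    dy=.1651*(np.cos(b)-np.cos(b+a)); dz=.1651*(np.sin(b+a)-np.sin(b))
    return [p0[0]-np.sin(s)*dy,p0[1]+np.cos(s)*dy,p0[2]+dz],[180-np.degrees(a),0,PSI]
E
python3 - <<'E'
from h import *
B=[.539,.2291]
for a in (0,.3,.55):
    q=robot.inverse_kinematics(*arc([*B,.135],a)); print(a,None if q is None else np.round(q,0))
r=robot.line_to([*B,.135],velocity=.1,f_stop=8); print(r)
fingers.gripper_to(0,60)
p0=np.array(robot.current_tool_pos());np.save('p0.npy',p0)
print(p0,robot.current_finger_gap(),np.round(robot.current_contact_force(),1))
for a in np.arange(.06,.43,.06):
    robot.line_to(*arc(p0,a),velocity=.05)
    print(round(a,2),np.round(np.array(robot.current_tool_pos())-arc(p0,a)[0],4),np.round(robot.current_contact_force(),1),round(robot.current_finger_gap(),3))
print(robot.current_time_s())
grab('scene','s3.png')
s=cv2.imread('pics/s3.png');s0=cv2.imread('pics/s2.png')
cr=lambda a,x,y,w,h,k:cv2.resize(a[y:y+h,x:x+w],None,fx=k,fy=k,interpolation=cv2.INTER_CUBIC)
cv2.imwrite('pics/c5.png',cr(s,320,100,130,110,6))
E
```

```text
0 [ -21.   27.   -6.   90.    3.   63. -103.]
0.3 [ -34.   29.   -3.   82.   18.   76. -119.]
0.55 [ -44.   35.   -2.   74.   28.   89. -127.]
False
[0.53876533 0.23151075 0.13569013] 0.13893073644343568 [-0.2  3.7  1.4]
0.06 [ 0.0001 -0.0006 -0.0011] [ 2.1  1.8 -6.1] 0.139
0.12 [ 0.0001 -0.0006 -0.0007] [ 2.4  0.9 -6.4] 0.141
0.18 [ 0.     -0.0006 -0.0005] [ 2.  -0.2 -7. ] 0.141
0.24 [ 0.     -0.0007 -0.0004] [ 2.3 -1.3 -7. ] 0.136
0.3 [-0.     -0.0008 -0.0003] [ 0.7 -2.6 -6.8] 0.14
0.36 [-0.     -0.0009 -0.0002] [ 2.1 -3.3 -5.8] 0.14
0.42 [-0.     -0.0009 -0.0001] [ 1.9 -3.7 -6.2] 0.139
25.6167
```

View pics/c5.png

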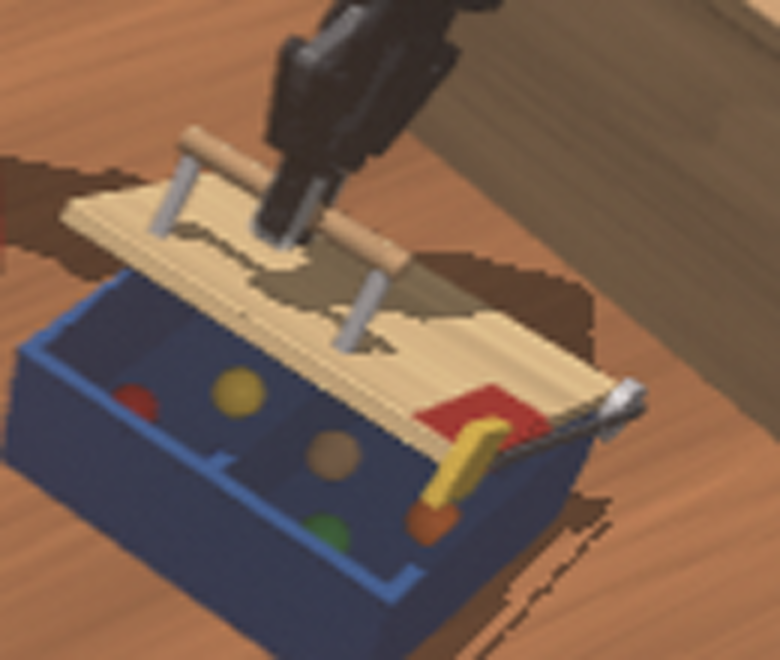

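The lid is open to about 0.42 with the box contents visible. The tab is at crop (467,462) and the red end is slightly below it. I'll fit the lid and mark angles together from these pixels.

```bash
cat > fit2.py <<'E'
from h import *
import sys
grab('top','t3.png')
def yel(fn,x,y,w,h):
    a=cv2.imread('pics/'+fn)[y:y+h,x:x+w]; H=cv2.cvtColor(a,cv2.COLOR_BGR2HSV)
    m=cv2.inRange(H,(22,170,110),(34,255,255)); n,l,st,c=cv2.connectedComponentsWithStats(m)
    i=1+np.argmax(st[1:,4]); return c[i]+[x,y],st[i]
YS,sS=yel('s3.png',380,150,40,50); YT,sT=yel('t3.png',145,125,40,30); YS0,_=yel('scene0.png',380,150,40,50);YT0,_=yel('top0.png',145,125,40,30)
print(YS,sS,YT,sT,YS0,YT0)
c6=lambda u,v:(320+u/6,100+v/6)
def lid(P,a):
    P=np.array(P,float);y,z=P[1]-90,P[2]-80
    return (P[0],90+y*np.cos(a)+z*np.sin(a),80-y*np.sin(a)+z*np.cos(a))
def tab(a): return (118,90-207*np.cos(a),80+207*np.sin(a))
def W(q,P):
    c,s=np.cos(q[2]),np.sin(q[2]);P=np.atleast_2d(P)/1000.
    return np.c_[q[0]+c*P[:,0]-s*P[:,1],q[1]+s*P[:,0]+c*P[:,1],P[:,2]]
S=[((-80,-65,137),c6(188,138),1),((40,-65,137),c6(402,262),1),((-110,-90,92),c6(63,210),1),((-110,-90,80),c6(20,348),0),((110,-90,80),c6(390,603),0)]
Z=[('scene',(-80,-65,137),(339.5,145),0),('scene',(40,-65,137),(374,166.5),0),('top',(40,-65,137),(166.2,171.2),0),('top',(-80,-65,137),(173,207),0),('top',(110,-90,92),(172.5,152),0),('top',(-110,-90,92),(184.5,216.2),0),('top',(-110,90,92),(130,226.75),0)]
def f(q):
    r=[]
    for P,uv,on in S: r.append(proj(W(q,lid(P,q[4]) if on else P),'scene')[0]-uv)
    for cam,P,uv,_ in Z: r.append((proj(W(q,P),cam)[0]-uv)*.7)
    r.append(proj(W(q,tab(q[3])),'scene')[0]-YS); r.append(proj(W(q,tab(q[3])),'top')[0]-YT0)
    return np.concatenate(r)
r=least_squares(f,[.54,.3,.23,.5,.42],loss='soft_l1');print(r.x.round(4));print(r.fun.reshape(-1,2).round(1).tolist())
J=r.jac;print('sd',np.sqrt(np.diag(np.linalg.inv(J.T@J))).round(4))
E
python3 fit2.py
```

```text
Traceback (most recent call last):
  File "fit2.py", line 8, in <module>
    YS,sS=yel('s3.png',380,150,40,50); YT,sT=yel('t3.png',145,125,40,30); YS0,_=yel('scene0.png',380,150,40,50);YT0,_=yel('top0.png',145,125,40,30)
          ~~~^^^^^^^^^^^^^^^^^^^^^^^^
  File "fit2.py", line 7, in yel
    i=1+np.argmax(st[1:,4]); return c[i]+[x,y],st[i]
        ~~~~~~~~~^^^^^^^^^^
ValueError: attempt to get argmax of an empty sequence
```

```bash
python3 -c "
import cv2
for f,x,y in (('s3',397,177),('top0',167,142)):
    a=cv2.imread('pics/%s.png'%f);H=cv2.cvtColor(a,cv2.COLOR_BGR2HSV);print(H[y-2:y+3:2,x-2:x+3:2].tolist())"
sed -i 's/(22,170,110),(34,255,255)/(20,150,90),(32,255,255)/' fit2.py; python3 fit2.py
```

```text
[[[21, 153, 200], [21, 161, 206], [21, 151, 130]], [[21, 160, 201], [21, 156, 157], [21, 150, 119]], [[21, 161, 201], [21, 149, 118], [21, 150, 119]]]
[[[22, 206, 188], [23, 217, 180], [22, 211, 162]], [[24, 237, 159], [22, 204, 130], [22, 189, 123]], [[23, 192, 101], [21, 182, 105], [19, 174, 114]]]
[397.15189873 176.10126582] [11 20 14 14 79] [166.35 141.9 ] [15 14 14  7 60] [396.83050847 175.89830508] [166.37931034 141.89655172]
[0.5411 0.2982 0.2421 0.5173 0.4122]
[[-0.8, -0.0], [0.2, 1.4], [0.3, -1.9], [-1.0, -0.1], [-0.1, 0.3], [-0.5, -0.3], [-0.1, 0.5], [-0.3, -0.3], [-0.5, -0.5], [-0.6, 0.5], [-0.7, -0.5], [0.3, -0.1], [1.0, 0.2], [0.3, 1.0]]
sd [0.0015 0.0015 0.0131 0.015  0.0148]
```

Run:
```python
from h import *
p0=np.load('p0.npy')
for a in (.47,.52): robot.line_to(*arc(p0,a),velocity=.05)
robot.pause(.3)
print(np.round(np.array(robot.current_tool_pos())-arc(p0,a)[0],4),np.round(robot.current_contact_force(),1),robot.current_time_s())
grab('scene','s4.png');grab('top','t4.png')
s=cv2.imread('pics/s4.png');t=cv2.imread('pics/t4.png')
cr=lambda a,x,y,w,h,k:cv2.resize(a[y:y+h,x:x+w],None,fx=k,fy=k,interpolation=cv2.INTER_CUBIC)
cv2.imwrite('pics/c6.png',np.hstack([cr(s,375,140,55,70,8),cr(t,110,130,90,140,4)[:560,:350]]))
```

```text
[-0.0001 -0.0009  0.0002] [ 1.5 -5.4 -5. ] 26.7
```

View pics/c6.png

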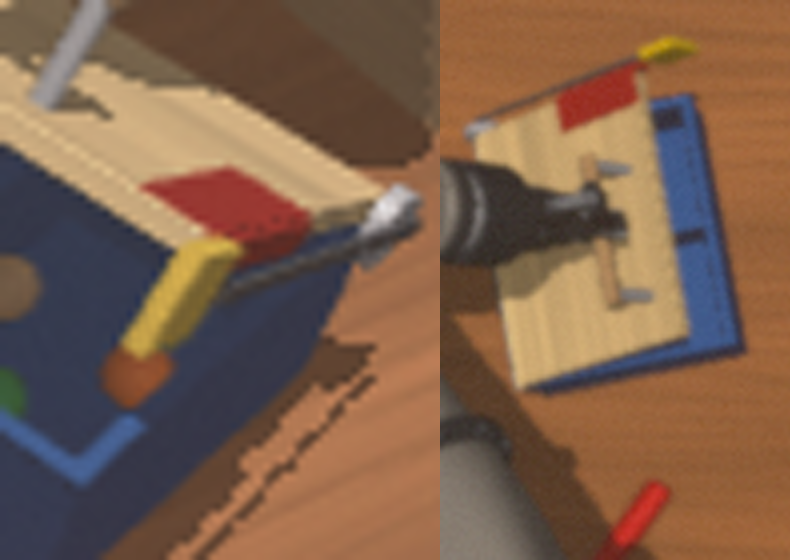

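The lid's red end now lies nearly parallel to the mark arm, at crop (245,262) to (355,228) against (222,292) to (405,228). I'll project the model to see what that difference means in radians.

Run:
```python
from h import *
q=[.5411,.2982,.2421]
def W(P):
    c,s=np.cos(q[2]),np.sin(q[2]);P=np.atleast_2d(P)/1000.
    return np.c_[q[0]+c*P[:,0]-s*P[:,1],q[1]+s*P[:,0]+c*P[:,1],P[:,2]]
def pt(x,r,h,a): return (x,90-r*np.cos(a)+h*np.sin(a),80+r*np.sin(a)+h*np.cos(a))
off=np.array([375,140])
for a in (.44,.48,.52,.56):
    g=lambda x,r,h:((proj(W(pt(x,r,h,a)),'scene')[0]-off)*8).round(0).tolist()
    print(a,'arm0',g(118,0,0),'arm190',g(118,190,0),'tabc',g(118,207,0),'tab corners',[g(118,207+i,j) for i in(-17,17) for j in (-16.5,16.5)],'lid bot',g(110,20,0),g(110,180,0),'lidtop180',g(110,180,12),'lidtop110',g(110,110,12))
s=cv2.imread('pics/s4.png')
for nm,a,col in(('a',.52,(255,255,0)),):
    big=cv2.resize(s[140:210,375:430],None,fx=8,fy=8,interpolation=cv2.INTER_CUBIC);out=[]
    for a in (.48,.52,.56):
        b=big.copy()
        P=lambda x,r,h:tuple(int(v) for v in (proj(W(pt(x,r,h,a)),'scene')[0]-off)*8+4)
        cv2.line(b,P(118,0,0),P(118,190,0),(255,255,0),1)
        cv2.polylines(b,[np.array([P(118,207+i,j) for i,j in((-17,-16.5),(17,-16.5),(17,16.5),(-17,16.5))])],True,(255,255,0),1)
        cv2.polylines(b,[np.array([P(110,r,h) for r,h in((0,0),(180,0),(180,12),(0,12))])],True,(0,255,0),1)
        out.append(cv2.resize(b[120:420,80:440],(400,333)) if 0 else b[140:420,90:350])
    cv2.imwrite('pics/c7.png',np.hstack(out))
```

```text
0.44 arm0 [392.0, 233.0] arm190 [181.0, 324.0] tabc [159.0, 333.0] tab corners [[155.0, 367.0], [207.0, 280.0], [110.0, 387.0], [163.0, 298.0]] lid bot [353.0, 229.0] [172.0, 305.0] lidtop180 [191.0, 273.0] lidtop110 [275.0, 239.0]
0.48 arm0 [392.0, 233.0] arm190 [193.0, 304.0] tabc [172.0, 311.0] tab corners [[166.0, 348.0], [220.0, 259.0], [123.0, 364.0], [178.0, 273.0]] lid bot [354.0, 227.0] [183.0, 286.0] lidtop180 [203.0, 254.0] lidtop110 [282.0, 228.0]
0.52 arm0 [392.0, 233.0] arm190 [206.0, 283.0] tabc [186.0, 289.0] tab corners [[178.0, 328.0], [234.0, 238.0], [138.0, 340.0], [195.0, 248.0]] lid bot [355.0, 225.0] [195.0, 266.0] lidtop180 [215.0, 234.0] lidtop110 [290.0, 216.0]
0.56 arm0 [392.0, 233.0] arm190 [219.0, 263.0] tabc [201.0, 266.0] tab corners [[190.0, 307.0], [248.0, 217.0], [152.0, 315.0], [211.0, 222.0]] lid bot [357.0, 223.0] [207.0, 247.0] lidtop180 [228.0, 214.0] lidtop110 [297.0, 205.0]
```

View pics/c7.png

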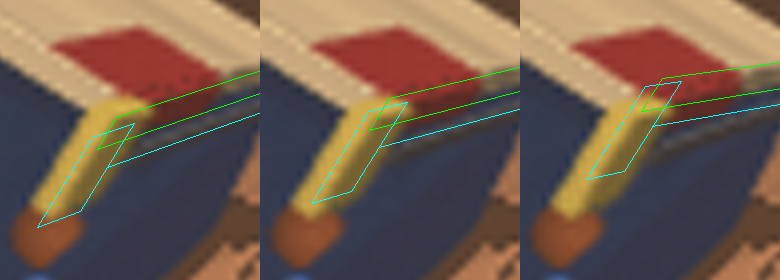

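The overlay shows the lid and the mark both at 0.51 ± 0.015: the lid end matches about 0.51–0.52 and the mark arm and tab about 0.50–0.52. So the lid is level with the mark. I'll check that it's steady and that the mark hasn't moved, then hand in.

Run:
```python
from h import *
p=np.array(robot.current_tool_pos());robot.pause(1)
print('drift',np.array(robot.current_tool_pos())-p,'gap',robot.current_finger_gap(),np.abs(robot.current_dq()).max(),np.round(robot.current_contact_force(),1))
grab('scene','s5.png')
def yel(fn):
    a=cv2.imread('pics/'+fn)[150:200,380:420];m=cv2.inRange(cv2.cvtColor(a,cv2.COLOR_BGR2HSV),(20,150,90),(32,255,255))
    n,l,st,c=cv2.connectedComponentsWithStats(m);i=1+np.argmax(st[1:,4]);return c[i],st[i]
print(yel('s2.png'),yel('s5.png'))
d=np.abs(cv2.imread('pics/s2.png')[160:300,60:300].astype(int)-cv2.imread('pics/s5.png')[160:300,60:300]).max(2);print('changed px near sleeves/bystanders',(d>40).sum())
workorder.close_job();print(robot.current_time_s())
```

```text
drift [-2.17552653e-06  4.27948349e-05  5.88450873e-06] gap 0.13955905323813694 0.10607271968083427 [ 0.9 -5.5 -5.6]
(array([17.03030303, 25.90909091]), array([11, 20, 14, 14, 66], dtype=int32)) (array([17.01282051, 25.98717949]), array([11, 20, 14, 14, 78], dtype=int32))
changed px near sleeves/bystanders 0
the job is handed in; nothing more can be done
the job is handed in; nothing more can be done
```

The job is done and handed in at about 28 s of the 64 s limit; no verdict is reported.

- **Sleeves:** The wide-bore sleeve is fully down on the gauge foot, with the pin showing above it in the picture. It caught on the pin's taper on the first try and slid down on the second. The narrow-bore sleeve stands upright in the red tray. Both were placed while the box was still shut. I told them apart by their bores and did not try the narrow one on the pin.
- **Lid:** I raised it by the bar to about 0.52 rad by the arm's motion, and the gripper is still holding it there. The arm drifted less than 0.05 mm over 1 s.
- **Mark:** The estimates disagree slightly. The camera fits put the mark at 0.517–0.526 rad, and the final overlay put it at about 0.50–0.52, with the lid at about 0.51. The lid and mark should therefore agree to within about 0.02 rad. The yellow tab did not move in the pictures.
- **Other things on the bench:** Nothing changed around the gauge, tray and nearby items between the picture before the lid was lifted and the last one. I made no such comparison for the time the sleeves were being moved, or for the rest of the bench.

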